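# Update the flip tags of the control vial stock rack

## Task

Bring the stock rack's flip tags up to date: with a fingertip, push over whichever tags are wrong so that every full bin (a vial in all four places) has its tag lying back, away from the bin, and showing green, and every bin that is not full has its tag lying forward, toward the bin, and showing red. Each tag belongs to the bin straight in front of it. Leave the vials in their places and do not shift the carton or the bottle beside the rack.

Things in the scene. Friction and masses are not known exactly. Their poses are not given: they have to be found in the camera images.
- bin_a: blue open vial bin 66 x 68 x 30 mm, fixed in one of the rack's four bays (which one differs). Crossed dividers make four places, centres at x +-16, y +-16.5 mm. Full = a vial in all four places; with any place empty it is not full. Origin: centre of its underside, 4 mm above the counter; x points from bin to tag (away from the robot at yaw 0), y along the row to the left
- bin_b: blue open vial bin 66 x 68 x 30 mm, fixed in one of the rack's four bays (which one differs). As bin_a. The rack is a white base 190 x 352 x 4 mm fixed on the counter, bays 84 mm apart, with an aluminium rail along its back (36 x 340 mm, top 46 mm above the counter) for the tags
- bin_c: blue open vial bin 66 x 68 x 30 mm, fixed in one of the rack's four bays (which one differs). As bin_a. Bins and vials stand at most 52 mm above the counter
- bin_d: blue open vial bin 66 x 68 x 30 mm, fixed in one of the rack's four bays (which one differs). As bin_a. All bins and tags have the same yaw, that of the rack
- tag_a: flip tag fixed on the rail in one of the bays (which differs), for the bin straight in front. A leaf turns on a pin (along y) between two fixed wings that form a V: front wing (toward the bin, rising 35 degrees) green, rear wing (45 degrees) red. Origin: centre of its foot on the rail; x points away from the bin. Pin 14 mm above the origin, 60 above the counter
- tag_b: flip tag fixed on the rail in one of the bays (which differs), for the bin straight in front. As tag_a. The leaf is 54 mm wide; its free edge is a round white bead 7 mm thick, 54 mm from the pin: leaf forward, the bead is 44 mm in front of and 31 mm above the pin; leaf back, 38 mm behind and 38 mm above it; upright, 54 mm above it
- tag_c: flip tag fixed on the rail in one of the bays (which differs), for the bin straight in front. As tag_a. The bead overhangs the wing: the front wing's end is 29 mm in front of and 15 mm above the pin, the rear wing's 26 mm behind and 21 mm above it. A fingertip set beyond the bead, below it but above the wing, and pushed toward the pin, rising with it, lifts the leaf over
- tag_d: flip tag fixed on the rail in one of the bays (which differs), for the bin straight in front. As tag_a. A tag's origin is 100 mm from its own bin's and over 125 mm from any other's
- tag_a_leaf (a joint): leaf angle: 0 = leaf lies forward on the front wing; leaf and rear wing show red (white bar). 1.75 rad (stop) = leaf lies back on the rear wing; leaf and front wing show green (white disc). 0.96 = upright. Slippery plastic, 24 to 39 g, hinge nearly free: past upright it falls by its own weight onto that side's wing and stays there
- tag_b_leaf (a joint): leaf angle: 0 = leaf lies forward on the front wing; leaf and rear wing show red (white bar). 1.75 rad (stop) = leaf lies back on the rear wing; leaf and front wing show green (white disc). 0.96 = upright. Slippery plastic, 24 to 39 g, hinge nearly free: past upright it falls by its own weight onto that side's wing and stays there
- tag_c_leaf (a joint): leaf angle: 0 = leaf lies forward on the front wing; leaf and rear wing show red (white bar). 1.75 rad (stop) = leaf lies back on the rear wing; leaf and front wing show green (white disc). 0.96 = upright. Slippery plastic, 24 to 39 g, hinge nearly free: past upright it falls by its own weight onto that side's wing and stays there
- tag_d_leaf (a joint): leaf angle: 0 = leaf lies forward on the front wing; leaf and rear wing show red (white bar). 1.75 rad (stop) = leaf lies back on the rear wing; leaf and front wing show green (white disc). 0.96 = upright. Slippery plastic, 24 to 39 g, hinge nearly free: past upright it falls by its own weight onto that side's wing and stays there
- vial_1: white control vial with a blue cap, diameter 24, height 44 mm, standing loose in a place of some bin. Origin: centre of its underside, 7 mm above the counter
- vial_2: white control vial with a blue cap, diameter 24, height 44 mm, standing loose in a place of some bin. Origin: centre of its underside, 7 mm above the counter
- vial_3: white control vial with a blue cap, diameter 24, height 44 mm, standing loose in a place of some bin. Origin: centre of its underside, 7 mm above the counter
- vial_4: white control vial with a blue cap, diameter 24, height 44 mm, standing loose in a place of some bin. Origin: centre of its underside, 7 mm above the counter
- vial_5: white control vial with a red cap, diameter 24, height 44 mm, standing loose in a place of some bin. Origin: centre of its underside, 7 mm above the counter
- vial_6: white control vial with a red cap, diameter 24, height 44 mm, standing loose in a place of some bin. Origin: centre of its underside, 7 mm above the counter
- vial_7: white control vial with a red cap, diameter 24, height 44 mm, standing loose in a place of some bin. Origin: centre of its underside, 7 mm above the counter
- vial_8: white control vial with a red cap, diameter 24, height 44 mm, standing loose in a place of some bin. Origin: centre of its underside, 7 mm above the counter
- vial_9: white control vial with a blue cap, diameter 24, height 44 mm, standing loose in a place of some bin. Origin: centre of its underside, 7 mm above the counter
- vial_10: white control vial with a blue cap, diameter 24, height 44 mm, standing loose in a place of some bin. Origin: centre of its underside, 7 mm above the counter
- kit_box: white and teal test kit carton 62 x 90 x 50 mm, loose on the counter left of the rack; bystander. Origin: centre of its underside
- diluent_bottle: white bottle, green label, diameter 50, height 120 mm, loose on the counter right of the rack; bystander. Origin: centre of its underside

How it is judged:
By the outcome, as a careful person would: the job done as asked, in the order asked, and still so for the second after the job is handed in, with the robot touching nothing.
It also fails if it takes over 67 s, if anything falls off the work surface, if the arm or the gripper's body presses on something with over 40 N, if the wrist force passes 120 N, or if a joint passes its speed limit or range.

## Robot

A 6-joint arm with a two-finger parallel gripper is mounted at the origin on a cart in front of the work surface, level with it; the furniture and walls round the work are solid. World frame = base frame: x ahead of the robot, y to its left, z up, the work surface at z = 0. Lengths are in m, angles in degrees, forces in N, time in s.
With the tool pointing down it reaches from about 0.4 to 0.825 m from the base axis. Payload 7 kg.
Tool frame: the origin (TCP) lies between the finger pads; the fingertips stand 25 mm ahead of it and the grasp point (between the pads) lies 6 mm ahead of it; z points along the fingers, y is the line along which they close (so a half turn about z gives the same grasp; the last joint's range is limited). The gripper opens to 88 mm and grips with 3 to 60 N. Pads are 19 mm wide; open, the fingers measure 130 mm over their backs; the gripper's body (78 mm by 193 mm) begins 47 mm behind the grasp point.
Start: joints at [16.507, 20.546, 0.682, 0, -70.136, -16.507], TCP at [0.675, -0, 0.252] pointing down, gripper open.
Joint ranges: [-176.03, 176.03], [-82.01, 121.73], [-58.28, 71.71], [-173.87, 95.51], [-174.79, -0.11], [-173.66, 173.66]. Speed limits (degrees/s): [136.94, 136.94, 172.46, 180, 180, 180].

## Interface

Orientations are given as [roll, pitch, yaw] about the fixed x, y, z axes, in that order (R = Rz(yaw) Ry(pitch) Rx(roll)).
In Python, from plant import ctrl gives the robot as it stands.
- The arm moves only by the tool drive_effector, called after "Emit:" as name(argument=value, ...) on one line, values as JSON. Schema: {"type":"object","properties":{"plan":{"type":"array","items":{"type":"number"},"minItems":5,"maxItems":40},"only":{"type":"string"},"quiet":{"type":"boolean"},"lines":{"type":"string"}},"required":["plan"],"additionalProperties":false}. plan is one flat list of numbers that holds 1 to 8 rows one after another, with no inner brackets; each row has 5 numbers: dx, dy, dz in cm, then a turn about the tool's z in degrees, then the finger opening in m; each row is the pose to reach, as a shift and turn from the pose commanded when the call began, along the tool's axes at that moment; what a row does not reach only later rows make up. A row lasts 1/8 s, in which the tool goes at most 0.0625 m and 10.7 degrees, less where a joint would pass 70% of its speed; a pose out of reach is approached as far as the arm can. The fingers move at their own pace and stop on an object; the grip force is fixed at half the most. Time passes only in rows, so rows that do not move let the fingers close. The tool returns the time, the measured TCP pose, the force, the opening and the grip force at its end. only (a regular expression) keeps the lines of the reply that match it, lines (a string "A,B") keeps lines A to B, and quiet returns only ok. Input that does not fit is refused with a message, and nothing moves.
- ctrl.get_obs(): the state, without advancing time (a new reading comes with each control period).
- ctrl.snapshot(name): name is "scene" or "side" or "wrist"; returns a dict with "frame" (400x640x3 uint8, red, green, blue), "z_map" (400x640 float32, m along the optical axis (not along the pixel's ray), 0 where there is no reading), "fovy" (degrees; the focal length in pixels is half the picture's height over the tangent of half this angle, whatever the lens; pixels are square), "cx", "cy" (the principal point, pixels), "k1" (the pictures are not rectified: a ray, as slopes to the right and down, at radius r is drawn at 1 + k1 r^2 times it, then the intrinsics apply), "R" (3x3) and "t" (3): a world point X has camera coordinates R X + t; the wrist camera has in their place "T_tool_cam" (4x4, takes a point from camera to tool coordinates, whose origin is the TCP and whose axes are the flange's). Camera axes: x right, y down, z forward; pixel columns grow to the right and rows downward; lengths in m; the calibration is good to about 2 mm. A picture is of the moment at which its call begins: read the wrist's pose just before it.
- ctrl.close_job(): hands the job in; it is judged then, once.
The state is a dict: "clock": time; "joint_pos": joint angles; "qvel": joint speeds; "tau": joint torques, N m; "tool_pos": TCP position; "orientation": TCP orientation; "force": force on the tool from outside, world axes, zero at the start; "moment": the same for the moment, N m; "opening": finger opening in m; "gripper_force": force on a finger pad.
Only numpy, scipy, OpenCV 4.12 (cv2) and the standard library are available. Lean on these libraries where they do the work, as an engineer would, in place of code of your own. Each camera call takes 0.05 s, during which the arm holds its last target. There are 200 camera calls.

## Working session

There is one attempt and no reset: what is moved stays moved. The work goes in short steps, Python scripts to look and compute and a tool call to move; the robot and the scene stay as the last step left them, time stands still between calls to the robot, and variables do not carry over. Pictures are saved under pics/ and viewed, at most 10 in all, crops included, and the job is handed in when it is done.

```bash
ls; mkdir -p pics; python3 - <<'E'
from plant import ctrl
import cv2,numpy as np
for n in("scene","side"):
    s=ctrl.snapshot(n); np.save(f"{n}.npy",s,allow_pickle=True)
    cv2.imwrite(f"pics/{n}0.png",s["frame"][:,:,::-1]); print(n,s["fovy"],s["cx"],s["cy"],s["k1"],s["R"],s["t"])
o=ctrl.get_obs();print(o)
s=ctrl.snapshot("wrist");np.save("wrist.npy",s,allow_pickle=True);cv2.imwrite("pics/wrist0.png",s["frame"][:,:,::-1]);print(s["T_tool_cam"])
E
```

```text
pics
plant.py
scene 47.011337828987806 320.40579794782303 206.71733576451072 0.04453154003116181 [[ 0.66903506 -0.74321687  0.00455768]
 [-0.48446979 -0.44074801 -0.75566541]
 [ 0.56363208  0.50335859 -0.65494199]] [-0.31525588  0.29852828  0.74586205]
side 44.210457234210935 328.0635590127076 205.00711322358626 -0.08766934454295243 [[ 0.99576251 -0.08961994 -0.02062241]
 [-0.05972797 -0.45974845 -0.88603834]
 [ 0.06992558  0.8835155  -0.46315309]] [-0.50491823  0.12126218  1.0553977 ]
{'clock': 0.1, 'joint_pos': array([ 1.65074791e+01,  2.05868111e+01,  6.39080933e-01, -1.53456809e-02,
       -7.01358317e+01, -1.65058585e+01]), 'qvel': array([ 0.00579213, -0.03852265,  0.16178342,  0.04593531, -0.05454101,
        0.04158029]), 'tau': array([-1.42273191e-03, -5.84165347e+01,  2.93752134e+01,  7.01551259e+00,
        1.01412315e-02, -6.66964229e-05]), 'tool_pos': array([ 6.74605698e-01, -2.94771115e-05,  2.50730179e-01]), 'orientation': array([ 1.79915783e+02, -9.91064811e-03, -9.00035970e+01]), 'force': array([-0.62389603,  0.29488614, -0.97992639]), 'moment': array([-0.02925335, -0.01340644, -0.00808175]), 'gripper_force': 0.0, 'opening': 0.08751497903363849}
[[ 8.13644912e-04 -9.59850797e-01 -2.80509868e-01  7.69282790e-02]
 [ 9.99999343e-01  5.54322489e-04  1.00380602e-03  5.63249564e-04]
 [-8.08011084e-04 -2.80510500e-01  9.59850617e-01 -1.32715893e-01]
 [ 0.00000000e+00  0.00000000e+00  0.00000000e+00  1.00000000e+00]]
```

View pics/scene0.png

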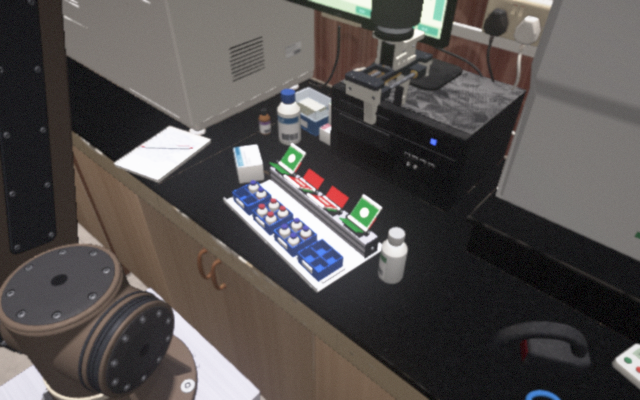

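View pics/side0.png

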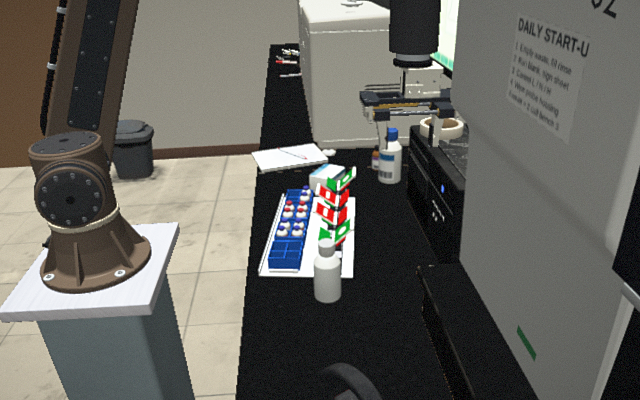

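View pics/wrist0.png

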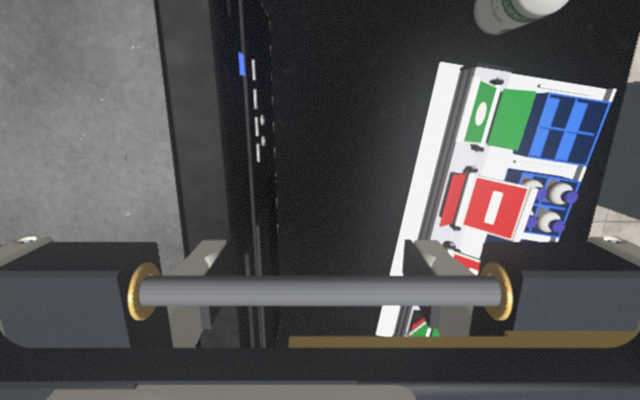

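The scene view shows bins (left to right) at about (250,192), (272,212), (294,235) and (320,258). The tags look green, red, red, green at (291,158), (310,180), (332,198) and (364,212). I'll zoom in to count the vials and measure the blobs.

```bash
cat > h.py <<'E'
import numpy as np,cv2
def K(s):
    f=s["frame"].shape[0]/2/np.tan(np.radians(s["fovy"]/2)); return f
def slopes(s,uv):
    d=(np.atleast_2d(uv).astype(float)-[s["cx"],s["cy"]])/K(s); q=d.copy()
    for _ in range(20): q=d/(1+s["k1"]*(q**2).sum(1,keepdims=True))
    return np.c_[q,np.ones(len(q))]
def onplane(s,uv,z):
    r=slopes(s,uv)@s["R"]; c=-s["R"].T@s["t"]
    return c+r*((z-c[2])/r[:,2])[:,None]
def bydepth(s,uv):
    uv=np.atleast_2d(uv); z=s["z_map"][uv[:,1].astype(int),uv[:,0].astype(int)]
    return (slopes(s,uv)*z[:,None]-s["t"])@s["R"]
def blobs(s,name,mn=8):
    h=cv2.cvtColor(s["frame"],cv2.COLOR_RGB2HSV); H,S,V=cv2.split(h)
    m={"red":((H<8)|(H>172))&(S>150)&(V>80),"green":(H>45)&(H<80)&(S>120)&(V>50),"blue":(H>105)&(H<130)&(S>120)&(V>40)}[name]
    n,l,st,c=cv2.connectedComponentsWithStats(m.astype(np.uint8))
    return [(c[i],st[i,4],l==i) for i in range(1,n) if st[i,4]>=mn]
E
python3 - <<'E'
from h import *
for n,(x,y,w,h) in dict(scene=(220,135,190,155),side=(250,155,120,130)).items():
    s=np.load(n+".npy",allow_pickle=True).item()
    k=4; cv2.imwrite(f"pics/{n}_crop.png",cv2.resize(s["frame"][y:y+h,x:x+w,::-1],None,fx=k,fy=k,interpolation=cv2.INTER_CUBIC))
    for col in("red","green"):
        for c,a,m in blobs(s,col):
            if not(x<c[0]<x+w and y<c[1]<y+h): continue
            v,u=np.nonzero(m); P=bydepth(s,np.c_[u,v]); P=P[(P[:,2]<.2)]
            print(n,col,c.round(1),a,np.median(P,0).round(3),P.min(0).round(3),P.max(0).round(3))
    # white base: points near z=4mm by depth
    v,u=np.mgrid[y:y+h,x:x+w]; uv=np.c_[u.ravel(),v.ravel()]; P=bydepth(s,uv)
    hsv=cv2.cvtColor(s["frame"],cv2.COLOR_RGB2HSV)[y:y+h,x:x+w].reshape(-1,3)
    ok=(abs(P[:,2]-.004)<.006)&(hsv[:,1]<60)&(hsv[:,2]>130)
    print(n,"base",ok.sum(),cv2.minAreaRect(P[ok,:2].astype(np.float32)))
E
```

```text
scene red [313.2 178.2] 214 [0.553 0.096 0.072] [0.539 0.069 0.001] [0.643 0.181 0.082]
scene red [337.  196.1] 252 [0.54  0.014 0.071] [ 0.528 -0.015 -0.002] [0.631 0.101 0.082]
scene green [291.1 157.2] 157 [0.568 0.183 0.083] [0.55  0.157 0.066] [0.583 0.207 0.097]
scene green [278.2 167.8] 55 [0.526 0.183 0.073] [0.518 0.16  0.065] [0.54  0.208 0.077]
scene green [363.9 212. ] 265 [ 0.529 -0.069  0.082] [ 0.51  -0.093  0.065] [ 0.547 -0.044  0.096]
scene green [351.7 225.5] 79 [ 0.489 -0.069  0.071] [ 0.478 -0.091  0.063] [ 0.501 -0.044  0.077]
scene base 2892 ((0.5404611229896545, 0.13241690397262573), (0.5597453117370605, 0.3355981409549713), 67.37516784667969)
side red [344.8 186.6] 19 [0.563 0.153 0.07 ] [0.554 0.148 0.061] [0.574 0.157 0.079]
side red [322.8 191.6] 59 [0.506 0.102 0.084] [0.498 0.076 0.079] [0.517 0.124 0.09 ]
side red [343.6 197.6] 100 [0.554 0.097 0.068] [ 0.542  0.066 -0.003] [0.587 0.29  0.081]
side red [332.  196.8] 60 [0.527 0.102 0.069] [0.516 0.078 0.016] [0.54  0.245 0.076]
side red [289.  202.5] 16 [0.426 0.13  0.048] [0.421 0.122 0.045] [0.431 0.1
[... 520 characters left out ...]
[ 0.534 -0.083  0.079]
side green [345.9 177.1] 69 [0.575 0.189 0.072] [ 0.553  0.156 -0.004] [0.614 0.422 0.093]
side green [331.2 183.9] 95 [0.533 0.179 0.067] [0.52  0.153 0.037] [0.548 0.267 0.075]
side green [329.7 204.3] 16 [0.52  0.074 0.064] [0.508 0.071 0.059] [0.527 0.079 0.074]
side green [326.8 222.1] 16 [ 0.506 -0.009  0.066] [ 0.495 -0.013  0.06 ] [ 0.513 -0.006  0.073]
side green [341.9 229.7] 127 [ 0.532 -0.068  0.078] [ 0.514 -0.099  0.003] [0.557 0.097 0.096]
side green [323.4 233.7] 94 [ 0.493 -0.063  0.071] [ 0.481 -0.09   0.061] [ 0.507 -0.042  0.077]
side base 2479 ((0.48755085468292236, 0.22657908499240875), (0.30426353216171265, 0.7094926834106445), 3.757774591445923)
```

View pics/scene_crop.png

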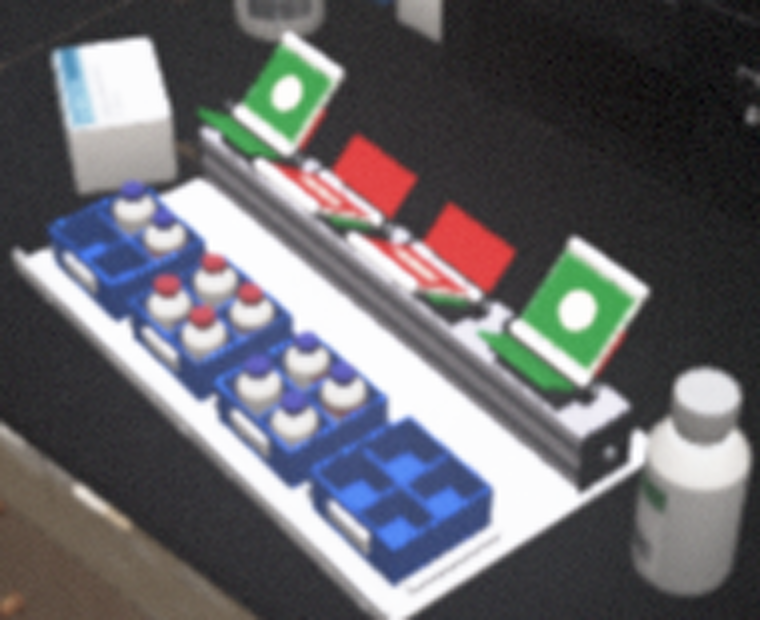

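View pics/side_crop.png

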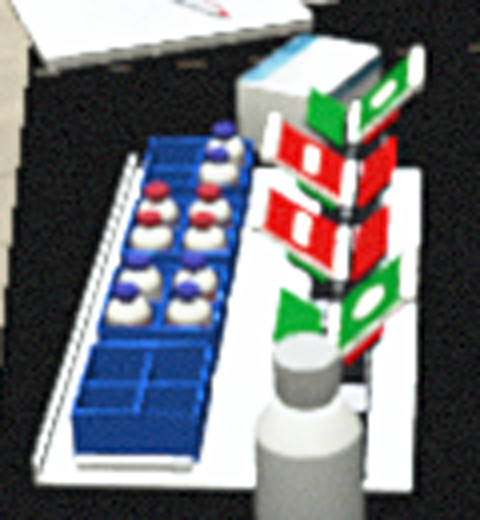

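All four tags are wrong. In the scene crop, the left bin holds 2 vials and its tag is green. The two middle bins hold 4 each and their tags are red. The right bin is empty and its tag is green.

From the depth fixes, the rack yaw is about -8.8°. The pins, left to right, are near (.551,.184), (.539,.100), (.526,.017) and (.512,-.066), spaced 84 mm apart as specified. I'll turn the tool square to the rack and close the fingers.

Careful with the scale: shifts go in cm. That gives: 0.17 m is 17, 0.06 m is 6.

Emit:
drive_effector(plan=[0,3,0,-10.5,0,0,6,0,-21,0,0,9,0,-31,0,0,12,0,-41,0,0,15,0,-51,0,0,17,0,-61,0,0,17,0,-71,0,0,17,0,-81.2,0])

```text
clock: 1.15
tool_pos: [0.5046, 0.0, 0.2517]
orientation: [-180.0, -0.0, -8.5]
force: [-0.3, -0.7, -0.4]
opening: 0.0138
gripper_force: 0.0
```

```bash
python3 - <<'E'
from h import *
from plant import ctrl
from scipy.spatial.transform import Rotation as Ro
o=ctrl.get_obs(); s=ctrl.snapshot("wrist"); cv2.imwrite("pics/wrist1.png",s["frame"][:,:,::-1])
T=np.eye(4); T[:3,:3]=Ro.from_euler("xyz",o["orientation"],degrees=True).as_matrix(); T[:3,3]=o["tool_pos"]
M=np.linalg.inv(T@s["T_tool_cam"]); s["R"],s["t"]=M[:3,:3],M[:3,3]
for col in("red","green"):
    for c,a,m in blobs(s,col,200):
        v,u=np.nonzero(m); P=bydepth(s,np.c_[u,v]); print(col,c.round(),a,np.median(P,0).round(3))
x=T[:3,0];print(o["tool_pos"],o["orientation"])
for i,p in enumerate([(.551,.184),(.539,.1),(.526,.017),(.512,-.066)]):
    d=np.array([*p,.06])-o["tool_pos"]; print(i+1,(T[:3,:3].T@d).round(4))
s=np.load("scene.npy",allow_pickle=True).item(); print(bydepth(s,[[370,110],[400,140],[340,130],[430,160]]).round(3))
E
```

```text
red [300. 146.] 223 [0.547 0.011 0.078]
red [300. 194.] 1464 [0.499 0.018 0.08 ]
red [215. 194.] 1332 [0.511 0.1   0.08 ]
green [396. 146.] 696 [ 0.537 -0.081  0.089]
green [ 99. 151.] 262 [0.571 0.197 0.081]
green [388. 185.] 976 [ 0.495 -0.069  0.067]
green [131. 189.] 882 [0.529 0.185 0.07 ]
[5.04587292e-01 6.90348214e-06 2.51721784e-01] [-1.79984106e+02 -1.50005124e-02 -8.45068674e+00]
1 [ 0.0188 -0.1888  0.1918]
2 [ 0.0193 -0.1039  0.1918]
3 [ 0.0186 -0.0199  0.1917]
4 [0.017  0.0643 0.1917]
[[ 0.612 -0.005  0.26 ]
 [ 0.725 -0.016  0.142]
 [ 0.724  0.161  0.095]
 [ 0.723 -0.099  0.126]]
```

View pics/wrist1.png

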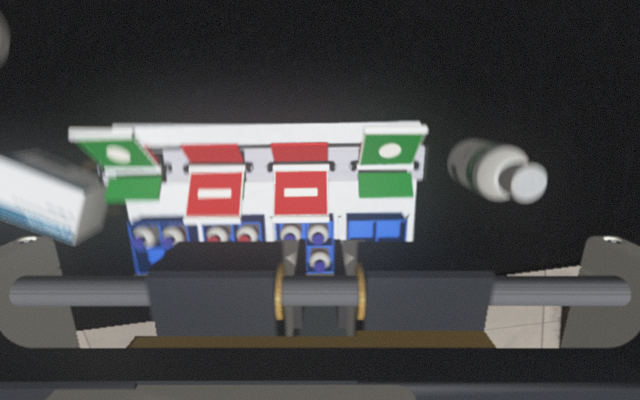

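The wrist view shows the four tags at columns 120–390, rows 130–215, and the fingers between columns 285 and 355. It agrees with the earlier fixes to within about 4 mm. I'll start with tag 3, lowering in front of its bead.

Converted, 0.144 m is 14.4, 0.1 m is 10.

Emit:
drive_effector(plan=[-4.9,-2,5,0,0,-4.9,-2,10,0,0,-4.9,-2,13.5,0,0,-4.9,-2,14.4,0,0,-4.9,-2,14.4,0,0])

```text
clock: 1.82
tool_pos: [0.46, 0.0272, 0.1078]
orientation: [180.0, 0.0, -8.9]
force: [0.6, 0.1, 0.3]
opening: 0.0002
gripper_force: 0.0
```

Emit:
drive_effector(plan=[1.2,0,0,0,0,2.2,0,-0.2,0,0,3.2,0,-0.5,0,0,4.2,0,-0.8,0,0,5.2,0,-1.2,0,0,6.1,0,-1.5,0,0,6.9,0,-1.7,0,0,6.9,0,-1.7,0,0])

```text
clock: 2.82
tool_pos: [0.5283, 0.0166, 0.1246]
orientation: [-180.0, -0.0, -8.8]
force: [-0.7, 0.1, -0.3]
opening: 0.0007
gripper_force: 0.0
```

```bash
python3 - <<'E'
from plant import ctrl
import cv2
s=ctrl.snapshot("scene");f=s["frame"][110:310,200:420,::-1];cv2.imwrite("pics/s2.png",cv2.resize(f,None,fx=3,fy=3))
E
```

```text
(no output)
```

View pics/s2.png

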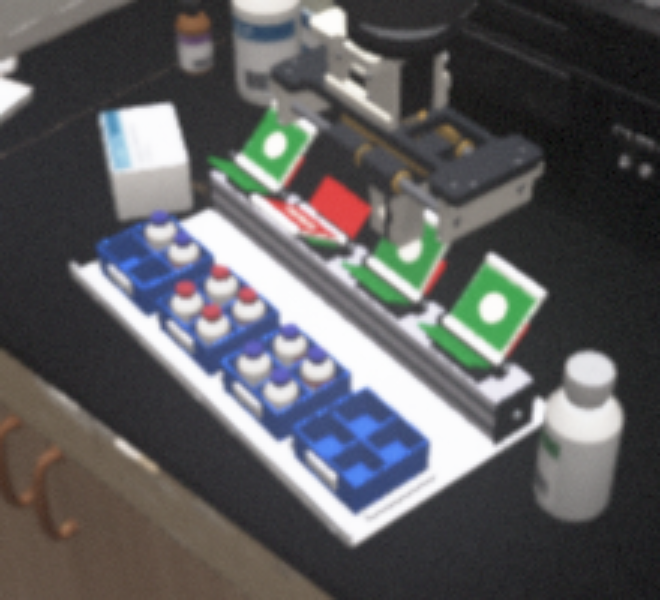

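Tag 3 now lies back and shows green, at about (405,255) in the crop. Next I'll go up, across and down in front of tag 2, and push that.

Converted, -0.084 m is -8.4, -0.069 m is -6.9.

Emit:
drive_effector(plan=[0,0,-5,0,0,-4,-3,-5,0,0,-6.9,-7,-5,0,0,-6.9,-8.4,-3,0,0,-6.9,-8.4,1,0,0,-6.9,-8.4,1.7,0,0,-6.9,-8.4,1.7,0,0])

```text
clock: 3.75
tool_pos: [0.4724, 0.1101, 0.1078]
orientation: [179.9, 0.0, -8.8]
force: [0.1, -0.6, -0.1]
opening: 0.0007
gripper_force: 0.0
```

Emit:
drive_effector(plan=[1.2,0,0,0,0,2.2,0,-0.2,0,0,3.2,0,-0.5,0,0,4.2,0,-0.8,0,0,5.2,0,-1.2,0,0,6.1,0,-1.5,0,0,6.9,0,-1.7,0,0,6.9,0,-1.7,0,0])

```text
clock: 4.75
tool_pos: [0.5412, 0.0996, 0.1246]
orientation: [-180.0, -0.0, -8.8]
force: [0.1, -0.4, -0.7]
opening: 0.0004
gripper_force: 0.0
```

Emit:
drive_effector(plan=[0,0,-5.5,0,0,3,-4,-5.5,0,0,6.1,-8.4,-5.5,0,0,6.1,-8.4,-5.5,0,0,6.1,-8.4,-2,0,0,6.1,-8.4,1.2,0,0,6.1,-8.4,1.2,0,0])

```text
clock: 5.62
tool_pos: [0.6115, 0.1722, 0.11]
orientation: [179.8, 0.3, -8.8]
force: [0.5, 0.4, -0.2]
opening: 0.0006
gripper_force: 0.0
```

Converted, -0.066 m is -6.6, -0.058 m is -5.8.

Emit:
drive_effector(plan=[-1,0,0,0,0,-2,0,-0.3,0,0,-3,0,-0.6,0,0,-4,0,-1,0,0,-5,0,-1.3,0,0,-5.8,0,-1.6,0,0,-6.6,0,-1.8,0,0,-6.6,0,-1.8,0,0])

```text
clock: 6.62
tool_pos: [0.5481, 0.1836, 0.1308]
orientation: [-180.0, -0.0, -8.8]
force: [0.3, 0.4, -0.1]
opening: 0.0005
gripper_force: 0.0
```

Emit:
drive_effector(plan=[0,0,-5,0,0,1,5,-5,0,0,2,10,-5,0,0,3,15,-5,0,0,5,20,-5,0,0,6.4,25.2,-5,0,0,6.4,25.2,-4,0,0])

```text
clock: 7.5
tool_pos: [0.5738, -0.0787, 0.1706]
orientation: [180.0, -0.0, -9.0]
force: [-0.6, -0.4, 0.4]
opening: 0.0002
gripper_force: 0.0
```

Emit:
drive_effector(plan=[0,0,3,0,0,0,0,5.7,0,0,0,0,5.7,0,0])

```text
clock: 7.88
tool_pos: [0.5718, -0.0752, 0.1113]
orientation: [179.9, 0.3, -8.8]
force: [1.2, 0.8, -0.7]
opening: 0.0007
gripper_force: 0.0
```

```bash
python3 - <<'E'
from plant import ctrl
import cv2
s=ctrl.snapshot("scene");f=s["frame"][110:310,200:420,::-1];cv2.imwrite("pics/s3.png",cv2.resize(f,None,fx=3,fy=3))
E
```

```text
(no output)
```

View pics/s3.png

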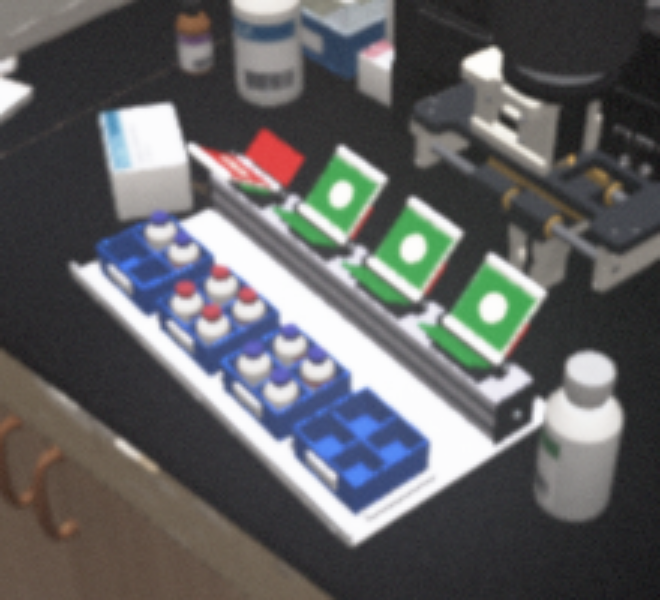

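The crop now shows tag 1 red and forward at about (240,165), and tags 2 and 3 green and back. The finger is behind tag 4's bead, so I'll push that one and retreat.

Emit:
drive_effector(plan=[-1,0,0,0,0,-2,0,-0.3,0,0,-3,0,-0.6,0,0,-4,0,-1,0,0,-5,0,-1.3,0,0,-5.8,0,-1.6,0,0,-6.6,0,-1.8,0,0,-6.6,0,-1.8,0,0])

```text
clock: 8.93
tool_pos: [0.5076, -0.0652, 0.1318]
orientation: [-180.0, -0.0, -8.8]
force: [0.2, -0.6, -0.9]
opening: 0.0005
gripper_force: 0.0
```

Emit:
drive_effector(plan=[0,0,-5,0,0,0,0,-10,0,0,4,0,-14,0,0,9,0,-14,0,0,12,0,-14,0,0,12,0,-14,0,0,12,0,-14,0,0])

```text
clock: 9.8
tool_pos: [0.6262, -0.0837, 0.2708]
orientation: [180.0, 0.1, -8.8]
force: [-0.3, -1.1, 0.1]
opening: 0.0007
gripper_force: 0.0
```

```bash
python3 - <<'E'
from plant import ctrl
import cv2
s=ctrl.snapshot("scene");f=s["frame"][110:310,200:420,::-1];cv2.imwrite("pics/s4.png",cv2.resize(f,None,fx=3,fy=3))
E
```

```text
(no output)
```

View pics/s4.png

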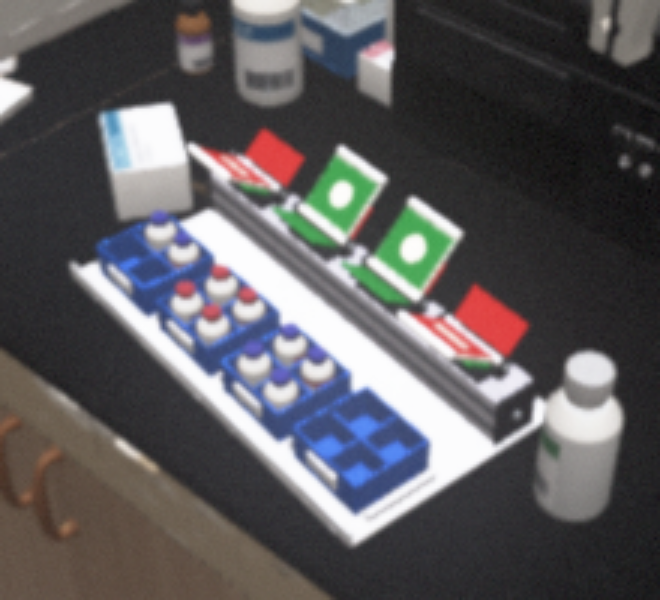

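All four tags are now correct: red, green, green, red. The vials, carton and bottle have not moved, and the arm is clear of everything.

```bash
python3 -c "
from plant import ctrl
print(ctrl.close_job())"
```

```text
the job is handed in; nothing more can be done
None
```

Job handed in: all four tags were wrong and have been flipped, so the two full bins (the middle two) show green and the two that aren't full (left and right) show red, with the vials, carton and bottle undisturbed.

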